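# Nest the measuring cups and leave the airing box half open

## Task

The washed measuring cups have to air in the wooden box. Take the white measuring cup that stands out on the worktop and set it, without dropping it, down into the matching cup in the open box, so that they stand nested and upright on the box floor; then fold the box's stiff lid over and leave it standing half open, at 45 degrees. Leave the other things where they are.

Things in the scene. Friction and masses are not known exactly. Their poses are not given: they have to be found in the camera images.
- box: Open wooden box fixed to the worktop, 150 mm (its x) by 250 mm (its y) by 85 mm high, walls and floor 5 mm. Origin: centre of its underside; its -x side faces roughly to the robot, the lid is hinged along the top of its +x side.
- lid (a joint): Angle of the box's lid in rad: 0 is shut flat on the box, 0.785 is half open (45 degrees), 1.57 is upright; larger leans back away from the robot. The hinge is stiff (it takes about 0.5 N m): the lid stays at any angle where it is left; it stops at 0 and 1.95.
- lid_hinge (a point): Middle of the lid's hinge line, 85.5 mm above the worktop, at x = +75 mm, y = 0 in the box's frame. Its axes turn with the lid: -x runs along the panel to its free edge, y along the hinge, z out of the panel's outer (upper when shut) face. The panel is light wood, 150 mm from hinge to free edge, 250 mm wide and 8 mm thick (from z = 0 to 8 mm in this frame), without handle.
- lid_edge (a point): Middle of the lid's free edge, on its outer face (the face turned away from the robot while the lid stands open).
- cup_in_box: White plastic measuring cup without handle, standing upright on the box floor (5 mm above the worktop), on the left or right half of the box. 70 mm high, outer diameter 46 mm at the foot growing evenly to 68 mm at the rim, walls 3 mm, its solid foot puts the inner floor 26 mm above the underside. Origin: centre of its underside, z along its axis to the mouth.
- loose_cup: The matching white plastic cup, of the same size and shape, standing upright on the worktop outside the box, in one of three places shared with the mug and the jar. Origin: centre of its underside, z to the mouth. Nested, its underside stands 26 mm above that of the outer cup.
- mug: Bystander: mug with a handle, 76 mm across, 85 mm high; origin at the centre of its underside.
- jar: Bystander: closed jar, 68 mm across, 80 mm high; origin at the centre of its underside.
- brush: Bystander: brush lying at the left; origin under its middle.
- soap: Bystander: green bar of soap, 85 by 55 by 30 mm, lying on the box floor beside the cup, in the other half of the box; origin at the centre of its underside.
Mind the look-alikes: they are no part of the job. Leave any purple look-alike of the cup_in_box alone. What is shaped like the loose_cup but pink is not meant.

How it is judged:
By the outcome, as a careful person would: the job done as asked, in the order asked, and still so for the second after the job is handed in, with the robot touching nothing.
It also fails if it takes over 64 s, if anything falls off the work surface, if the arm or the gripper's body presses on something with over 40 N, if the wrist force passes 120 N, or if a joint passes its speed limit or range.

## Robot

A 6-joint arm with a two-finger parallel gripper is mounted at the origin on the work surface. World frame = base frame: x ahead of the robot, y to its left, z up, the work surface at z = 0. Lengths are in m, angles in degrees, forces in N, time in s.
With the tool pointing down it reaches from about 0.375 to 0.9 m from the base axis. Payload 3.1 kg.
Tool frame: the origin (TCP) lies on the centre line of the jaws, within the pads' length; the fingertips stand 25 mm ahead of it and the grasp point (between the pads) lies 6 mm ahead of it; y points along the fingers, x is the direction in which the jaws open and shut, and the axes are right-handed (so a half turn about y gives the same grasp; the last joint's range is limited). The gripper opens to 87 mm and grips with 3 to 60 N. Pads are 19 mm wide; open, the fingers measure 117 mm over their backs; the gripper's body (75 mm by 190 mm) begins 51 mm behind the grasp point.
Start: joints at [54.23, 30.224, 82.088, -0, 67.689, -10.227], TCP at [0.269, 0.564, 0.248] pointing down, gripper open.
Joint ranges: [-176.69, 176.69], [-43.24, 126.21], [12.49, 139.97], [-82, 262], [0, 151.66], [-163.58, 163.58]. Speed limits (degrees/s): [159.86, 159.86, 180, 180, 180, 180].

## Interface

Orientations are given as a 3x3 rotation matrix whose columns are the frame's x, y, z axes.
In Python, from rig import * gives the robot as it stands.
- The arm moves only by the tool play_rows, never from a script. Its argument "commands" is a list of rows, each a list of 2 entries, a list of its own where there are three numbers: the shift along the world's x, y, z in m, then the turn, a rotation vector about the world's x, y, z in rad. A call has 1 to 10 rows; each row is the pose to reach, as a shift and turn from the pose commanded when the call began; what a row does not reach only later rows make up. A row lasts 1/8 s, in which the tool goes at most 62.5 mm and 10.7 degrees, less where a joint would pass 70% of its speed; a pose out of reach is approached as far as the arm can. A call with a gripper value outside its range is refused whole. "gripper" is the finger opening in m, from 0 to 0.087, set as the call begins (left out, the last holds). The fingers move at their own pace and stop on an object; the grip force is fixed at half the most. Time passes only in rows, so rows that repeat a pose let the fingers close. It gives the time, the measured TCP pose, the force and the opening at its end, in the units of the state.
- read_state(): the state, without advancing time (a new reading comes with each control period).
- capture(name): name is "scene" or "top" or "wrist"; returns a dict with "frame" (480x640x3 uint8, red, green, blue), "depth" (480x640 float32, m along the optical axis (not along the pixel's ray), 0 where there is no reading), "mtx" (3x3 intrinsics, pixels), "dist_coeffs" ([k1, k2, p1, p2, k3] as OpenCV has them; the pictures are not rectified), "cam_to_world" (4x4, takes a point from camera to world coordinates); the wrist camera has in their place "hand_eye" (4x4, takes a point from camera to tool coordinates, whose origin is the TCP and whose axes are the tool frame's). Camera axes: x right, y down, z forward; pixel columns grow to the right and rows downward; lengths in m; the calibration is good to about 2 mm. A picture is of the moment at which its call begins: read the wrist's pose just before it.
- hand_in(): hands the job in, once; it reports no verdict.
The state is a dict: "time_s": time; "joint_positions": joint angles; "qvel": joint speeds; "tau": joint torques, N m; "position": TCP position; "tcp_rot": TCP orientation; "force": force on the tool from outside, world axes, zero at the start; "moment": the same for the moment, N m; "opening": opening from 0.0 (shut) to 1.0 (fully open).
Only numpy, scipy, OpenCV 4.12 (cv2) and the standard library are available. Lean on these libraries where they do the work, as an engineer would, in place of code of your own. Each camera call takes 0.05 s, during which the arm holds its last target. There are 200 camera calls.

## Working session

There is one attempt and no reset: what is moved stays moved. The work goes in short steps, Python scripts to look and compute and a tool call to move; the robot and the scene stay as the last step left them, time stands still between calls to the robot, and variables do not carry over. Pictures are saved under pics/ and viewed, about 8 in all and at most 12, crops included, and the job is handed in when it is done.

Besides the shell and the picture viewer there is one more tool, called after "Emit:" by a JSON object that holds its "name" and its "arguments". play_rows: Moves the arm, as the interface text tells. Its arguments: {"type":"object","properties":{"commands":{"type":"array"},"gripper":{"type":"number"}},"required":["commands"]}

```bash
mkdir -p pics; ls; python3 - <<'E'
from rig import *
import cv2,numpy as np
s=read_state();print(s)
a=capture("scene");b=capture("top")
np.savez('/tmp/c0.npz',**{f'{n}_{k}':v for n,c in(('s',a),('t',b)) for k,v in c.items()})
cv2.imwrite('pics/s.png',a['frame'][...,::-1]);cv2.imwrite('pics/t.png',b['frame'][...,::-1])
print(a['cam_to_world'],b['cam_to_world'],b['mtx'],b['dist_coeffs'])
E
```

```text
pics
{'time_s': 0.0, 'joint_positions': array([ 5.42303206e+01,  3.02781427e+01,  8.21567210e+01, -1.46840196e-03,
        6.76885332e+01, -1.02286268e+01]), 'qvel': array([-0.11862824,  0.09953073,  0.00562733, -0.01096171,  0.10599699,
       -0.03904811]), 'tau': array([ 2.59066073e-04, -4.40037024e+01, -1.76590776e+01,  6.32920861e-02,
        5.82050357e-02, -1.72877708e-04]), 'position': array([0.26906201, 0.5633654 , 0.24657854]), 'tcp_rot': array([[ 4.31147573e-01, -1.23965064e-03, -9.02280574e-01],
       [ 9.02278926e-01, -1.76129878e-03,  4.31149206e-01],
       [-2.12366006e-03, -9.99997681e-01,  3.59130953e-04]]), 'force': array([ 0.36034886, -0.24669711,  0.58895965]), 'moment': array([0.03245228, 0.02359001, 0.00795135]), 'opening': 1.0009596685999647}
[[-0.46503382  0.66376244 -0.58580113  1.29265808]
 [ 0.88508375  0.36296741 -0.29134417  0.49841572]
 [ 0.0192434  -0.65396795 -0.75627747  1.13779049]
 [ 0.          0.          0.          1.        ]] [[ 0.02024802 -0.99090342  0.13304296  0.3374197 ]
 [-0.99975512 -0.02125556 -0.00615698  0.09017605]
 [ 0.00892888 -0.13288572 -0.99109115  1.33512703]
 [ 0.          0.          0.          1.        ]] [[561.09617665   0.         309.58626458]
 [  0.         561.09617665 240.07909558]
 [  0.           0.           1.        ]] [-0.15422364  0.          0.          0.          0.        ]
```

View pics/s.png

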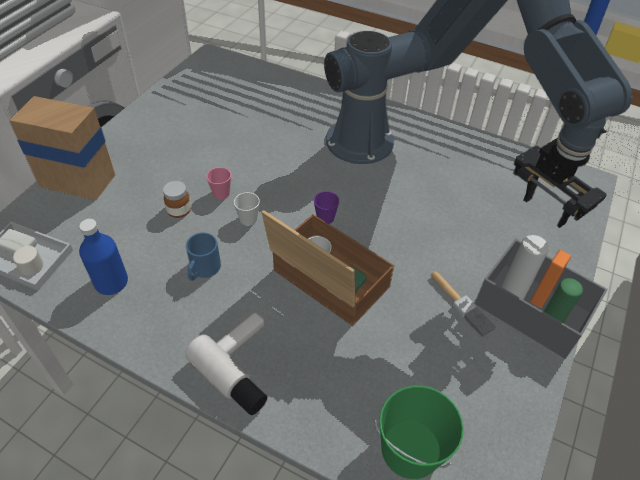

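View pics/t.png

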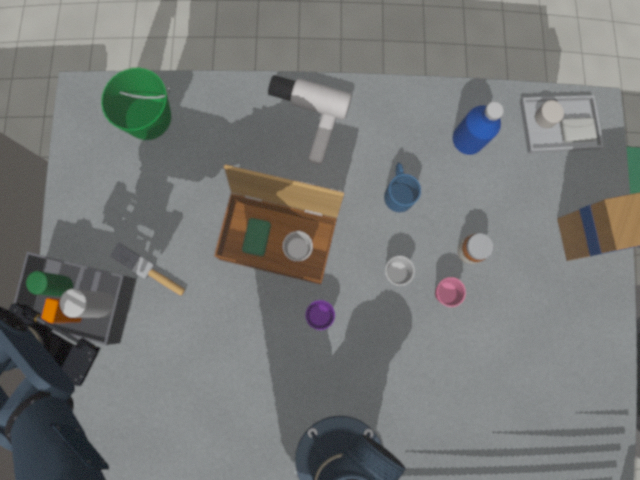

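```bash
cat > h.py <<'E'
import numpy as np,cv2
def ray(px,c,T,z):
    p=cv2.undistortPoints(np.float64(px).reshape(-1,1,2),c['mtx'],c['dist_coeffs'])[:,0]
    d=np.c_[p,np.ones(len(p))]@T[:3,:3].T; o=T[:3,3]
    return o+d*((z-o[2])/d[:,2])[:,None]
def circ(P):
    A=np.c_[2*P[:,:2],np.ones(len(P))];b=(P[:,:2]**2).sum(1)
    s=np.linalg.lstsq(A,b,rcond=None)[0];return s[:2],np.sqrt(s[2]+s[:2]@s[:2])
def cam(n):
    z=np.load('/tmp/c0.npz');return {k[2:]:z[k] for k in z.files if k[0]==n}
def blob(mask,seed):
    mask=cv2.morphologyEx(mask.astype(np.uint8),cv2.MORPH_CLOSE,np.ones((5,5)))
    cs,_=cv2.findContours(mask,cv2.RETR_EXTERNAL,cv2.CHAIN_APPROX_NONE)
    cs=[k for k in cs if len(k)>30]
    return max(cs,key=lambda k:cv2.pointPolygonTest(k,seed,True))
def hull_circ(k,c,T,z):
    P=ray(cv2.convexHull(k)[:,0],c,T,z);return circ(P)
E
python3 - <<'E'
from h import *
c=cam('t');T=c['cam_to_world'];hsv=cv2.cvtColor(c['frame'],cv2.COLOR_RGB2HSV)
for seed,z in(((400,271),.07),((298,246),.075)):
    print(hsv[seed[1]-18:seed[1]+19:3,seed[0]].tolist())
    m=(hsv[...,1]<35)&(hsv[...,2]>135)
    k=blob(m,seed);print(cv2.boundingRect(k),hull_circ(k,c,T,z))
for n,px,z in(('purple',(320,315),.07),('pink',(451,292),.07),('jar',(480,247),.08),('mug',(402,187),.085)): print(n,ray([px],c,T,z))
print('box',ray([(235,197),(217,257),(321,282),(338,218)],c,T,.085))
print('lid',ray([(228,167),(343,190)],c,T,.23))
s=cam('s');d=s['depth'];S=s['cam_to_world']
px=np.array([(264,213),(354,299),(273,255),(352,293)])
for p in [(266,216),(350,292),(310,248),(290,232),(300,262),(330,281)]:
    q=cv2.undistortPoints(np.float64([[p]]),s['mtx'],s['dist_coeffs'])[0,0];D=d[p[1],p[0]]
    print('lidpt',p,(S@[q[0]*D,q[1]*D,D,1])[:3].round(4))
E
```

```text
[[75, 5, 103], [45, 3, 163], [60, 2, 164], [150, 1, 175], [0, 0, 187], [45, 3, 169], [15, 4, 144], [0, 2, 142], [30, 2, 144], [0, 2, 139], [90, 2, 122], [105, 7, 148], [90, 6, 138]]
(292, 0, 348, 480) (array([ 0.57926529, -0.42553781]), np.float64(0.60993965095301))
[[14, 143, 98], [14, 19, 144], [12, 10, 128], [0, 7, 113], [0, 4, 141], [173, 7, 144], [30, 4, 140], [30, 2, 142], [165, 4, 142], [30, 2, 141], [0, 4, 128], [12, 66, 108], [14, 135, 96]]
(289, 231, 23, 29) (array([0.49469019, 0.10270894]), np.float64(0.02925589984896665))
purple [[0.33834091 0.05554693 0.07      ]]
pink [[ 0.39485645 -0.24215476  0.07      ]]
jar [[ 0.49827809 -0.3086585   0.08      ]]
mug [[ 0.6325784  -0.12700772  0.085     ]]
box [[0.60054522 0.25422112 0.085     ]
 [0.46244949 0.28949192 0.085     ]
 [0.41155659 0.05507441 0.085     ]
 [0.55700338 0.01915815 0.085     ]]
lid [[0.63202468 0.25211317 0.23      ]
 [0.58906208 0.01802098 0.23      ]]
lidpt (266, 216) [0.5883 0.0306 0.2334]
lidpt (350, 292) [0.6244 0.2536 0.1474]
lidpt (310, 248) [0.6117 0.1502 0.2196]
lidpt (290, 232) [0.6003 0.0963 0.2292]
lidpt (300, 262) [0.592  0.1158 0.1302]
lidpt (330, 281) [0.6087 0.1991 0.1325]
```

```bash
python3 - <<'E'
from h import *
from rig import *
c=cam('t');T=c['cam_to_world']
print(ray([(400,271)],c,T,.07),ray([(298,246)],c,T,.075))
w=capture('wrist');print(w['hand_eye'].round(3).tolist(),w['mtx'].round(1).tolist(),w['dist_coeffs'])
E
```

```text
[[ 0.44079465 -0.12447922  0.07      ]] [[0.49250187 0.10828397 0.075     ]]
[[1.0, -0.0, 0.001, 0.0], [-0.001, -0.28, 0.96, -0.138], [-0.0, -0.96, -0.28, 0.077], [0.0, 0.0, 0.0, 1.0]] [[427.6, 0.0, 320.3], [0.0, 427.6, 240.4], [0.0, 0.0, 1.0]] [-0.06256728  0.          0.          0.          0.        ]
```

Emit:
{"name": "play_rows", "arguments": {"commands": [[[0.01,-0.05,0.01],[0,0,0.02]],[[0.025,-0.1,0.02],[0,0,0.05]],[[0.04,-0.155,0.03],[0,0,0.08]],[[0.055,-0.21,0.04],[0,0,0.11]],[[0.07,-0.265,0.05],[0,0,0.14]],[[0.085,-0.32,0.05],[0,0,0.17]],[[0.1,-0.375,0.05],[0,0,0.2]],[[0.115,-0.43,0.05],[0,0,0.235]],[[0.13,-0.485,0.05],[0,0,0.235]],[[0.145,-0.54,0.05],[0,0,0.235]]], "gripper": 0.087}}

```text
time_s: 1.4
position: [0.4146, 0.0221, 0.2976]
tcp_rot: [[0.209, 0.0, -0.978], [0.978, 0.0, 0.209], [0.0, -1.0, -0.0]]
force: [0.6, -1.1, -0.1]
opening: 1.001
```

Emit:
{"name": "play_rows", "arguments": {"commands": [[[0.005,-0.05,-0.02],[0,0,0]],[[0.015,-0.1,-0.05],[0,0,0]],[[0.025,-0.147,-0.08],[0,0,0]],[[0.025,-0.147,-0.08],[0,0,0]],[[0.025,-0.147,-0.08],[0,0,0]]]}}

```text
time_s: 2.02
position: [0.4389, -0.1226, 0.2174]
tcp_rot: [[0.21, -0.001, -0.978], [0.978, 0.001, 0.21], [0.001, -1.0, 0.002]]
force: [0.1, 0.1, -0.6]
opening: 0.999
```

```bash
cat > w.py <<'E'
from h import *
from rig import *
def wrist(name=None):
    s=read_state();w=capture('wrist')
    T=np.eye(4);T[:3,:3]=s['tcp_rot'];T[:3,3]=s['position'];T=T@w['hand_eye']
    if name: cv2.imwrite(f'pics/{name}.png',w['frame'][...,::-1])
    return s,w,T
def pix(P,w,T):
    q=np.linalg.inv(T)@np.r_[P,1]
    return cv2.projectPoints(q[None,:3],np.zeros(3),np.zeros(3),w['mtx'],w['dist_coeffs'])[0].ravel()
E
python3 - <<'E'
from w import *
s,w,T=wrist('w1');np.savez('/tmp/w1.npz',T=T,**w)
print(s['position'],pix([.4408,-.1245,.07],w,T))
m=(cv2.cvtColor(w['frame'],cv2.COLOR_RGB2HSV));print(m[::40,320].tolist())
E
```

```text
[ 0.43889751 -0.12260999  0.21739029] [317.38141001 234.83271249]
[[90, 18, 102], [99, 16, 111], [94, 15, 118], [98, 17, 118], [92, 19, 173], [96, 7, 173], [90, 4, 237], [98, 4, 239], [105, 12, 123], [106, 27, 124], [106, 123, 120], [126, 25, 51]]
```

View pics/w1.png

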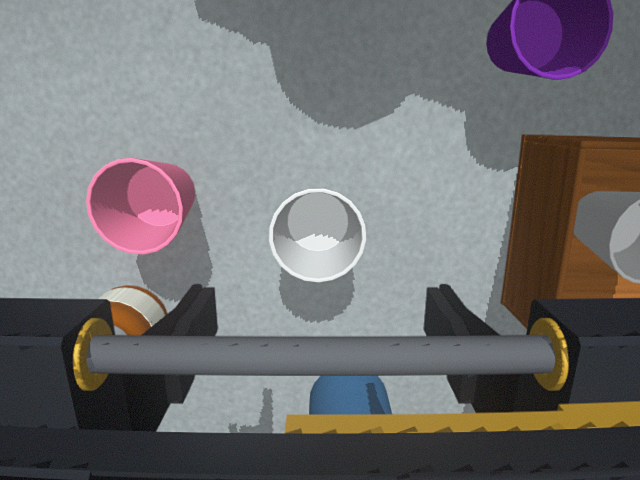

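Emit:
{"name": "play_rows", "arguments": {"commands": [[[0.002,-0.002,-0.05],[0,0,0]],[[0.002,-0.002,-0.1],[0,0,0]],[[0.002,-0.002,-0.13],[0,0,0]],[[0.002,-0.002,-0.141],[0,0,0]],[[0.002,-0.002,-0.141],[0,0,0]],[[0.002,-0.002,-0.141],[0,0,0]]]}}

```text
time_s: 2.82
position: [0.4424, -0.1252, 0.0779]
tcp_rot: [[0.209, 0.003, -0.978], [0.978, -0.001, 0.209], [-0.001, -1.0, -0.003]]
force: [0.3, -0.3, 0.6]
opening: 0.997
```

Emit:
{"name": "play_rows", "arguments": {"commands": [[[0,0,0],[0,0,0]],[[0,0,0],[0,0,0]],[[0,0,0],[0,0,0]],[[0,0,0],[0,0,0]],[[0,0,0],[0,0,0]],[[0,0,0],[0,0,0]]], "gripper": 0.05}}

```text
time_s: 3.58
position: [0.4416, -0.1254, 0.0769]
tcp_rot: [[0.209, 0.001, -0.978], [0.978, -0.001, 0.209], [-0.0, -1.0, -0.001]]
force: [-1.0, -0.8, 6.0]
opening: 0.749
```

Emit:
{"name": "play_rows", "arguments": {"commands": [[[0,0,0.02],[0,0,0]],[[0,0,0.05],[0,0,0]],[[0,0,0.09],[0,0,0]],[[0.005,0.02,0.133],[0,0,0]],[[0.015,0.06,0.133],[0,0,0]],[[0.025,0.1,0.133],[0,0,0]],[[0.03,0.125,0.133],[0,0,0]],[[0.03,0.125,0.133],[0,0,0]],[[0.03,0.125,0.133],[0,0,0]]]}}

```text
time_s: 4.7
position: [0.4712, -0.0005, 0.2093]
tcp_rot: [[0.209, -0.001, -0.978], [0.978, -0.0, 0.209], [-0.0, -1.0, 0.001]]
force: [0.4, 0.3, -0.8]
opening: 0.753
```

```bash
python3 - <<'E'
from w import *
s,w,T=wrist('w2');np.savez('/tmp/w2.npz',T=T,**w)
print(s['position'],s['force'],s['opening'],pix([.4925,.108,.075],w,T),pix(s['position']+[0,0,-.007],w,T))
E
```

```text
[ 0.4711771  -0.00047384  0.20928404] [ 0.39207792  0.27019861 -0.83840044] 0.7532454207292321 [485.71056663 234.02115478] [319.36117491 328.49179961]
```

View pics/w2.png

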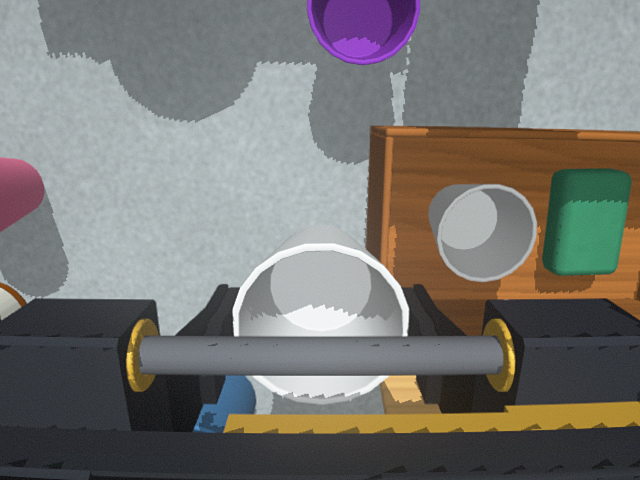

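```bash
python3 - <<'E'
from w import *
w=dict(np.load('/tmp/w2.npz'));T=w['T'];hsv=cv2.cvtColor(w['frame'],cv2.COLOR_RGB2HSV).astype(int)
def fit(pts,z,R):
    from scipy.optimize import least_squares
    P=ray(pts,w,T,z);c0,r0=circ(P)
    f=least_squares(lambda c:np.hypot(*(P[:,:2]-c).T)-R,c0,loss='soft_l1',f_scale=.0005)
    print(len(P),'free',c0.round(4),r0.round(4),'fixedR',f.x.round(4),np.abs(f.fun).mean().round(5));return f.x
pts=[]
for a in np.radians(np.arange(-80,120,4)):
    for r in np.arange(35,65,.5):
        x,y=487+r*np.cos(a),232+r*np.sin(a)
        if hsv[int(round(y)),int(round(x)),1]>60: pts.append((x,y));break
print(np.array(pts)[::8].round())
b=fit(pts,.075,.034)
V=hsv[...,2]; pts=[]
for a in np.radians(np.arange(-170,-9,5)):
    pr=[(r,V[int(round(322+r*np.sin(a))),int(round(321+r*np.cos(a)))]) for r in np.arange(70,100,.5)]
    br=[r for r,v in pr if v>215]
    if br: r=max(br);pts.append((321+r*np.cos(a),322+r*np.sin(a)))
print(np.array(pts)[::6].round())
tz=.2093
for z in (.199,.202,.205): h=fit(pts,z,.034)
E
```

```text
[[496. 183.]
 [522. 193.]
 [536. 218.]
 [533. 245.]
 [518. 267.]
 [495. 280.]
 [468. 280.]]
50 free [0.4925 0.1086] 0.034 fixedR [0.4925 0.1086] 0.00021
[[233. 307.]
 [256. 267.]
 [294. 247.]
 [335. 244.]
 [373. 260.]
 [402. 292.]]
33 free [ 0.4726 -0.0005] 0.034 fixedR [ 0.4725 -0.0005] 0.00013
33 free [ 4.71e-01 -1.00e-04] 0.0333 fixedR [ 4.718e-01 -3.000e-04] 0.00021
33 free [4.695e-01 2.000e-04] 0.0326 fixedR [ 4.711e-01 -2.000e-04] 0.00034
```

Emit:
{"name": "play_rows", "arguments": {"commands": [[[0.008,0.045,0],[0,0,0]],[[0.016,0.09,0],[0,0,0]],[[0.0205,0.109,-0.01],[0,0,0]],[[0.0205,0.109,-0.03],[0,0,0]],[[0.0205,0.109,-0.05],[0,0,0]],[[0.0205,0.109,-0.065],[0,0,0]],[[0.0205,0.109,-0.078],[0,0,0]],[[0.0205,0.109,-0.085],[0,0,0]],[[0.0205,0.109,-0.085],[0,0,0]],[[0.0205,0.109,-0.085],[0,0,0]]]}}

```text
time_s: 6.0
position: [0.4923, 0.1089, 0.1249]
tcp_rot: [[0.209, 0.001, -0.978], [0.978, -0.0, 0.209], [0.0, -1.0, -0.001]]
force: [-0.8, 0.5, -1.0]
opening: 0.754
```

```bash
python3 - <<'E'
from w import *
s,w,T=wrist('w3')
print(s['position'],s['force'],s['moment'],s['opening'])
E
```

```text
[0.49229863 0.10890504 0.12493218] [-0.77399811  0.53914662 -0.95749303] [0.0167521  0.00721663 0.00724857] 0.7536711232156069
```

View pics/w3.png

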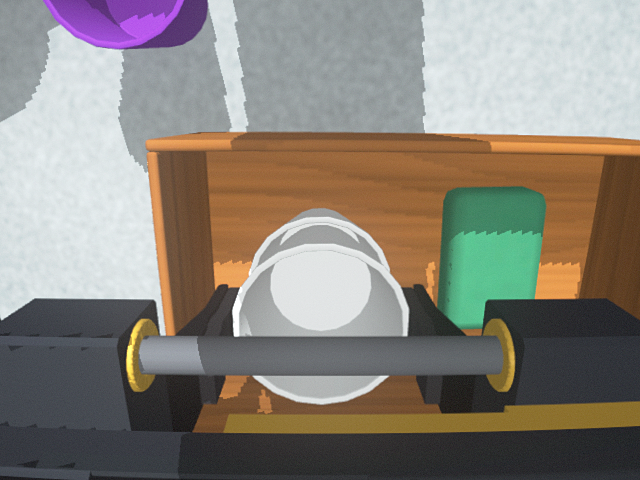

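Emit:
{"name": "play_rows", "arguments": {"commands": [[[0,0,-0.005],[0,0,0]],[[0,0,-0.009],[0,0,0]],[[0,0,-0.012],[0,0,0]],[[0,0,-0.013],[0,0,0]],[[0,0,-0.013],[0,0,0]]]}}

```text
time_s: 6.68
position: [0.492, 0.1089, 0.1114]
tcp_rot: [[0.209, -0.0, -0.978], [0.978, -0.0, 0.209], [-0.0, -1.0, 0.0]]
force: [0.7, 0.2, -0.5]
opening: 0.757
```

Emit:
{"name": "play_rows", "arguments": {"commands": [[[0,0,-0.001],[0,0,0]],[[0,0,-0.002],[0,0,0]],[[0,0,-0.002],[0,0,0]]]}}

```text
time_s: 7.05
position: [0.4921, 0.1089, 0.1096]
tcp_rot: [[0.209, 0.0, -0.978], [0.978, -0.0, 0.209], [0.0, -1.0, -0.0]]
force: [1.0, 0.3, -0.9]
opening: 0.756
```

Emit:
{"name": "play_rows", "arguments": {"commands": [[[0,0,-0.001],[0,0,0]],[[0,0,-0.002],[0,0,0]],[[0,0,-0.002],[0,0,0]]]}}

```text
time_s: 7.42
position: [0.4927, 0.1086, 0.1087]
tcp_rot: [[0.209, 0.002, -0.978], [0.978, -0.001, 0.209], [-0.0, -1.0, -0.002]]
force: [-0.9, -2.3, 8.8]
opening: 0.757
```

Emit:
{"name": "play_rows", "arguments": {"commands": [[[0,0,-0.0005],[0,0,0]],[[0,0,-0.001],[0,0,0]],[[0,0,-0.001],[0,0,0]]]}}

```text
time_s: 7.8
position: [0.4928, 0.1085, 0.1086]
tcp_rot: [[0.209, 0.003, -0.978], [0.978, -0.001, 0.209], [-0.0, -1.0, -0.003]]
force: [-2.4, -1.6, 15.0]
opening: 0.752
```

Emit:
{"name": "play_rows", "arguments": {"commands": [[[0,0,0.0005],[0,0,0]],[[0,0,0.0015],[0,0,0]],[[0,0,0.0015],[0,0,0]],[[0,0,0.0015],[0,0,0]],[[0,0,0.0015],[0,0,0]],[[0,0,0.0015],[0,0,0]]], "gripper": 0.082}}

```text
time_s: 8.55
position: [0.4919, 0.1089, 0.1079]
tcp_rot: [[0.209, -0.0, -0.978], [0.978, 0.0, 0.209], [-0.0, -1.0, 0.0]]
force: [-0.3, -0.8, -0.6]
opening: 0.94
```

Emit:
{"name": "play_rows", "arguments": {"commands": [[[0,0,0.01],[0,0,0]],[[0,0,0.03],[0,0,0]],[[0,0,0.06],[0,0,0]],[[0,0,0.1],[0,0,0]],[[0,0,0.1],[0,0,0]],[[0,0,0.1],[0,0,0]]]}}

```text
time_s: 9.3
position: [0.4915, 0.1089, 0.2081]
tcp_rot: [[0.209, -0.0, -0.978], [0.978, 0.0, 0.209], [-0.0, -1.0, 0.0]]
force: [-0.2, 0.1, -0.3]
opening: 0.945
```

```bash
python3 - <<'E'
from w import *
s,w,T=wrist('w4')
print(s['position'],s['force'],s['opening'])
a=capture('scene')
np.savez('/tmp/s2.npz',**a)
f=np.hstack([w['frame'][100:460,140:540],cv2.resize(a['frame'][170:350,230:430],(400,360))])
cv2.imwrite('pics/m4.png',f[...,::-1])
E
```

```text
[0.49149967 0.10891931 0.20811382] [-0.21985985  0.09868409 -0.33268923] 0.9450414761420631
```

View pics/m4.png

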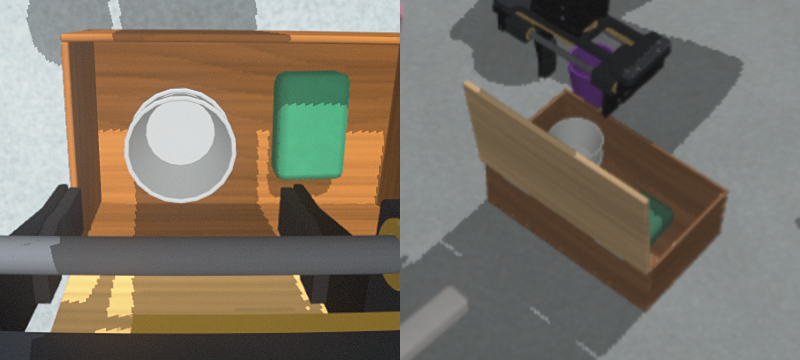

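```bash
cat >> w.py <<'E'
def cloud(c,T):
    v,u=np.mgrid[0:480,0:640];ok=c['depth']>0
    p=cv2.undistortPoints(np.c_[u[ok],v[ok]].astype(float).reshape(-1,1,2),c['mtx'],c['dist_coeffs'])[:,0]
    D=c['depth'][ok][:,None]
    return np.c_[p*D,D]@T[:3,:3].T+T[:3,3]
def lidfit(P,yaw=-12,c=(.508,.154)):
    a=np.radians(yaw);R=np.array([[np.cos(a),-np.sin(a)],[np.sin(a),np.cos(a)]])
    L=np.c_[(P[:,:2]-c)@R,P[:,2]]
    return L
E
python3 - <<'E'
from w import *
s,w,T=wrist()
P=cloud(w,T);r=np.hypot(P[:,0]-.4925,P[:,1]-.1086)
Q=P[(r<.037)&(r>.03)&(P[:,2]>.09)&(P[:,2]<.115)]
print(len(Q),np.percentile(Q[:,2],[5,50,95]))
M=Q[Q[:,2]>np.percentile(Q[:,2],50)];print(circ(M),np.linalg.lstsq(np.c_[M[:,:2]-M[:,:2].mean(0),np.ones(len(M))],M[:,2],rcond=None)[0])
a=dict(np.load('/tmp/s2.npz'));S=a['cam_to_world'];P=cloud(a,S);L=lidfit(P)
hsv=cv2.cvtColor(a['frame'],cv2.COLOR_RGB2HSV)[a['depth']>0]
k=(L[:,0]>.04)&(L[:,0]<.16)&(abs(L[:,1])<.15)&(L[:,2]>.1)&(L[:,2]<.24)
L=L[k];c=L.mean(0)
# iterative plane fit
for _ in range(3):
    u,s_,vt=np.linalg.svd(L-L.mean(0),full_matrices=False);n=vt[2];d=(L-L.mean(0))@n
    L=L[abs(d)<.005]
n*=np.sign(n[0]);print('n local',n,len(L),'lid angle',90-np.degrees(np.arctan2(n[2],n[0])) , 'yaw err',np.degrees(np.arctan2(n[1],n[0])))
print('mean',L.mean(0),'y range',np.percentile(L[:,1],[1,99]),'zmax',np.percentile(L[:,2],99.5))
E
```

```text
2267 [0.09620665 0.10167066 0.1030704 ]
(array([0.49243292, 0.10883233]), np.float64(0.03211880948155952)) [-0.00020402  0.00150249  0.10239566]
n local [ 0.99249472 -0.00626382 -0.12212695] 3024 lid angle 97.01500943653916 yaw err -0.3615998665348857
mean [0.09552425 0.01160163 0.17572363] y range [-0.11734048  0.12854702] zmax 0.237044083450046
```

Emit:
{"name": "play_rows", "arguments": {"commands": [[[0,0,0.05],[0,0,0]],[[0,0,0.1],[0,0,0]],[[0.04,0.005,0.1],[0,0,0]],[[0.09,0.011,0.1],[0,0,0]],[[0.14,0.018,0.1],[0,0,0]],[[0.159,0.02,0.1],[0,0,0]],[[0.159,0.02,0.06],[0,0,0]],[[0.159,0.02,0.014],[0,0,0]],[[0.159,0.02,0.014],[0,0,0]],[[0.159,0.02,0.014],[0,0,0]]], "gripper": 0}}

```text
time_s: 10.7
position: [0.6517, 0.1289, 0.2227]
tcp_rot: [[0.209, 0.001, -0.978], [0.978, -0.0, 0.209], [0.0, -1.0, -0.001]]
force: [0.3, 0.4, 0.6]
opening: 0.009
```

Emit:
{"name": "play_rows", "arguments": {"commands": [[[-0.02,0.004,0.004],[0,0,0]],[[-0.036,0.008,0.0065],[0,0,0]],[[-0.05,0.011,0.0085],[0,0,0]],[[-0.061,0.013,0.0085],[0,0,0]],[[-0.071,0.0155,0.008],[0,0,0]],[[-0.071,0.0155,0.008],[0,0,0]],[[-0.071,0.0155,0.008],[0,0,0]]]}}

```text
time_s: 11.58
position: [0.579, 0.1445, 0.2293]
tcp_rot: [[0.209, -0.003, -0.978], [0.978, 0.0, 0.209], [-0.001, -1.0, 0.003]]
force: [-0.5, -0.1, 0.4]
opening: 0.001
```

Emit:
{"name": "play_rows", "arguments": {"commands": [[[-0.01,0.002,-0.002],[0,0,0]],[[-0.02,0.004,-0.004],[0,0,0]],[[-0.03,0.006,-0.008],[0,0,0]],[[-0.039,0.0085,-0.0115],[0,0,0]],[[-0.039,0.0085,-0.0115],[0,0,0]],[[-0.039,0.0085,-0.0115],[0,0,0]]]}}

```text
time_s: 12.32
position: [0.5398, 0.153, 0.2182]
tcp_rot: [[0.209, -0.003, -0.978], [0.978, -0.0, 0.209], [-0.001, -1.0, 0.003]]
force: [-0.3, -0.9, 0.8]
opening: 0.008
```

```bash
cat > lid.py <<'E'
from w import *
def lid(save=None):
    a=capture('scene');P=cloud(a,a['cam_to_world']);L=lidfit(P,-12.4)
    hsv=cv2.cvtColor(a['frame'],cv2.COLOR_RGB2HSV)[a['depth']>0].astype(int)
    k=(L[:,0]>-.09)&(L[:,0]<.12)&(abs(L[:,1])<.12)&(L[:,2]>.105)&(L[:,2]<.24)&(hsv[:,0]>8)&(hsv[:,0]<28)&(hsv[:,1]>50)
    L=L[k]
    for t in (.03,.01,.005,.004):
        n=np.linalg.svd(L-np.median(L,0),full_matrices=False)[2][2];d=(L-np.median(L,0))@n;L=L[abs(d-np.median(d))<t]
    n*=np.sign(n[0]);e=L[:,0].min(),L[:,2].max()
    print('n',n.round(3),len(L),'angle',round(90-np.degrees(np.arctan2(n[2],n[0])),1),'extreme edge',e)
    if save:cv2.imwrite(save,cv2.resize(a['frame'][150:360,200:480],(800,600))[...,::-1])
if __name__=='__main__':
    import sys
    s=read_state();print(s['position'],s['force'],s['time_s']);lid(*sys.argv[1:])
E
python3 lid.py pics/l1.png
```

```text
[0.53980877 0.15299688 0.21822906] [-0.26326096 -0.92624955  0.77539815] 12.325
n [ 0.848 -0.     0.53 ] 4398 angle 58.0 extreme edge (np.float64(0.00029442839126510707), np.float64(0.22070710642297264))
```

View pics/l1.png

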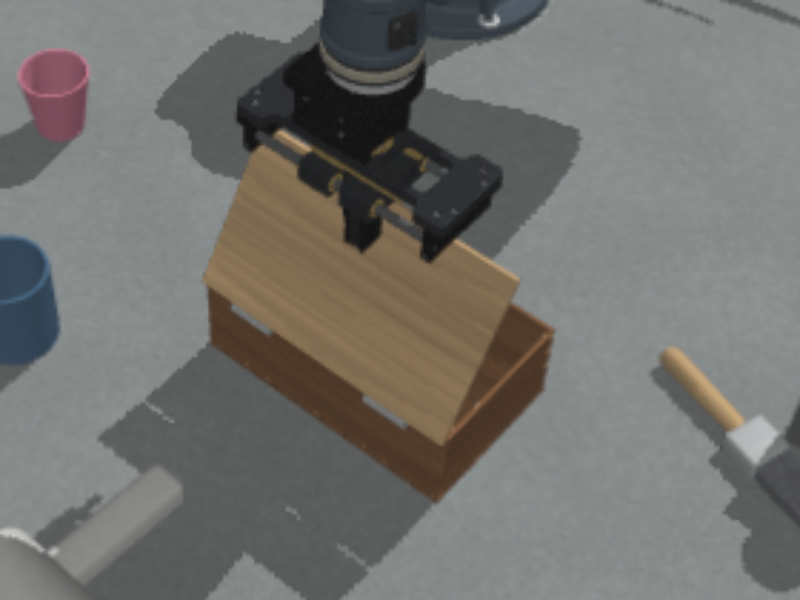

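Emit:
{"name": "play_rows", "arguments": {"commands": [[[-0.005,0.001,-0.003],[0,0,0]],[[-0.01,0.002,-0.006],[0,0,0]],[[-0.015,0.0035,-0.009],[0,0,0]],[[-0.019,0.004,-0.012],[0,0,0]],[[-0.021,0.0045,-0.0135],[0,0,0]],[[-0.021,0.0045,-0.0135],[0,0,0]],[[-0.021,0.0045,-0.0135],[0,0,0]]]}}

```text
time_s: 13.25
position: [0.5195, 0.1575, 0.2049]
tcp_rot: [[0.209, -0.001, -0.978], [0.978, 0.0, 0.209], [-0.0, -1.0, 0.001]]
force: [0.9, -0.9, -1.1]
opening: 0.005
```

```bash
python3 lid.py
```

```text
[0.51952183 0.1574542  0.20487966] [ 0.87099532 -0.93231025 -1.08905503] 13.25
n [ 0.732 -0.001  0.681] 4491 angle 47.0 extreme edge (np.float64(-0.022523156284045772), np.float64(0.2041051071260478))
```

Emit:
{"name": "play_rows", "arguments": {"commands": [[[-0.0015,0.0003,-0.0015],[0,0,0]],[[-0.0028,0.0006,-0.0028],[0,0,0]],[[-0.0028,0.0006,-0.0028],[0,0,0]],[[-0.0028,0.0006,-0.0028],[0,0,0]]]}}

```text
time_s: 13.8
position: [0.5169, 0.1581, 0.2022]
tcp_rot: [[0.209, -0.001, -0.978], [0.978, 0.0, 0.209], [-0.0, -1.0, 0.001]]
force: [0.6, 1.0, 1.6]
opening: 0.005
```

```bash
python3 lid.py
```

```text
[0.51686354 0.15805507 0.20220543] [0.5594887  1.02179217 1.55536833] 13.8
n [0.711 0.    0.703] 4468 angle 45.3 extreme edge (np.float64(-0.0267453768547514), np.float64(0.20034865426213444))
```

Now retreat upward and back, then check everything.

Emit:
{"name": "play_rows", "arguments": {"commands": [[[0.004,-0.001,0.01],[0,0,0]],[[0.01,-0.002,0.04],[0,0,0]],[[0.01,-0.002,0.09],[0,0,0]],[[0.0,0.04,0.14],[0,0,0]],[[-0.03,0.09,0.14],[0,0,0]],[[-0.06,0.14,0.14],[0,0,0]],[[-0.09,0.19,0.14],[0,0,0]],[[-0.12,0.24,0.14],[0,0,0]],[[-0.14,0.29,0.14],[0,0,0]],[[-0.14,0.29,0.14],[0,0,0]]]}}

```text
time_s: 15.1
position: [0.375, 0.4508, 0.3424]
tcp_rot: [[0.204, -0.001, -0.979], [0.979, 0.001, 0.204], [0.001, -1.0, 0.001]]
force: [0.5, -1.0, -0.0]
opening: 0.004
```

```bash
python3 lid.py; python3 - <<'E'
from w import *
b=capture('top');P=cloud(b,b['cam_to_world']);L=lidfit(P,-12.4);k=(abs(L[:,1]-.006)<.11)&(L[:,0]>-.02)&(L[:,0]<.06)&(L[:,2]>.1)&(L[:,2]<.22)
f=np.polyfit(L[k,0],L[k,2],1);print('top lid angle',-np.degrees(np.arctan(f[0])),k.sum())
cv2.imwrite('pics/t2.png',b['frame'][...,::-1])
E
```

```text
[0.37502785 0.4508235  0.3424356 ] [ 0.49496536 -0.97909789 -0.02663977] 15.1
n [0.711 0.    0.703] 5146 angle 45.3 extreme edge (np.float64(-0.026310524413350602), np.float64(0.2014606817651936))
top lid angle 45.337450232804045 3253
```

View pics/t2.png

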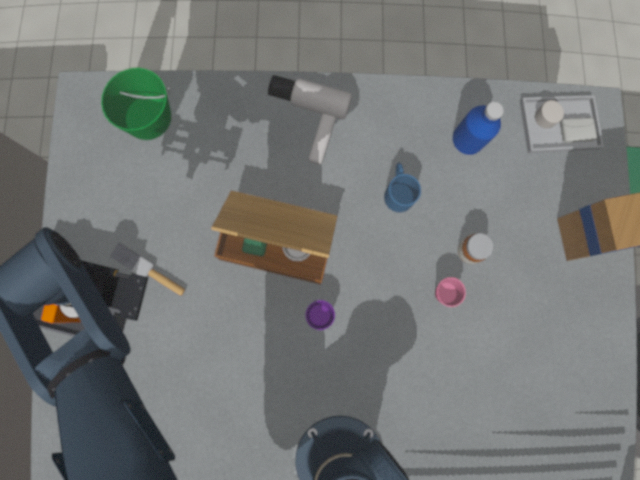

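The view shows the lid half open, with the nested cups at about (297,254) below it. The pink (451,292) and purple (320,315) cups, mug, jar and brush are where they were, and the arm is clear of everything.

```bash
python3 -c "
from rig import *
print(hand_in())"
```

```text
the job is handed in; nothing more can be done
None
```

The white cup is nested upright in the matching cup in the box, the lid stands half open, and I handed the job in at about 15 s of the 64 s allowed.

- **Cup:** I gripped the loose cup just below its rim and lowered it into the cup in the box until it touched bottom with about 15 N. I opened the fingers only then. The wrist camera then showed its rim level at about 102 mm, against 101 mm expected for nested cups. That check came before the lid was folded; afterwards I only saw the cups standing under the lid from above.
- **Lid:** I pushed it from behind with the closed fingertips, from 97° down in steps. After the arm had drawn back, both the scene and top cameras measured 45.3°.
- **Other things:** In the last top view the mug, jar, brush, pink cup and purple cup were in their earlier places. The soap's place was not measured.

No check failed. The circle fit to the rim came out at 32.1 mm radius against 34 mm, because it covered the whole 3 mm wall rather than its outer edge.

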